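Dip the slanted well and set the depth pointer

TASK

Take the steel dip rod from its upright rest block, enter it tip first in the slanted well of the gauge stand and push it down past the stiff plug's drag until it bottoms, and let go of it there. Then read the depth: draw the stand's sliding pointer up until its tip is level with the collar of the rod, and leave both so. Leave the other things on the bench where they stand.

Things in the scene. Friction and masses are not known exactly. Their poses are not given: they have to be found in the camera images.
- dip_rod: Loose plain steel rod, 176 mm long, 0.13 kg, upright in the rest block at first. Origin at the centre of its tip (lower end), z along the rod to its grip. From the tip: shaft 12 mm in diameter, tip tapered; collar (the mark to read), a disc 26 mm in diameter, from 120 to 126 mm, middle at 123; round ribbed grip 16 mm in diameter from 126 to 176 mm.
- rod_rest: Fixed aluminium block 60 x 60 x 60 mm in which the rod stands upright: a vertical hole 15 mm in diameter and 48 mm deep at the middle of its top. Origin at the centre of its underside, z up; its place varies.
- gauge_stand: Fixed gauge stand, place and yaw vary: grey base 150 x 160 x 16 mm carrying the slanted well block (60 x 60 mm across, 95 mm long) and, beside it, the pointer's guide block (36 x 36 mm across, axis 80 mm along well y from the bore, top flush with the mouth plane). Origin under the base, z up.
- well: Well of the stand. Origin at the centre of its mouth, 120 mm above the bench. z points out along its axis, 30 degrees from vertical, leaning towards the robot; y points to the pointer; x to the far side and up. Bore 15 mm in diameter, 3 mm chamfer. Its solid bottom (under the plug) lets the rod's tip go 55 to 80 mm deep, different every time and not visible.
- plug (a joint): Stiff plug in the well that slides with about 6 N of drag and stays where it is left (the rod's weight does not move it). 0 = top of its travel, where it is 30 mm above its lowest place; 0.030 m = hard on the solid bottom. Starts at 0 to 0.010; the rod drives it down, and the force rises sharply when it bottoms.
- pointer (a joint): Sliding depth pointer: a steel stem in the guide beside the well, sliding parallel to the well's axis with about 4 N of friction; stays where it is left. Value in m, 0 = lowest, grows outwards along well z, 0.070 = highest. Starts at 0 to 0.012.
- pointer_tip (a point): End of the pointer's arm (6 mm thick) at mid-thickness: well x = 0, y = 30 mm, z = 18 mm + joint value. The pointer's black grip, 14 mm thick along well x and 26 mm along well y, stands on the arm: its middle is 50 mm farther along well y, and it reaches from 3 to 39 mm above this point along well z. Nothing is above it.
- seed_cup_05: Bystander: closed specimen cup of pulses, 62 mm wide, 73 mm tall. Origin at its underside.
- marker_1: Bystander: felt marker lying on the bench, 122 mm long. Origin at its underside.

How it is judged:
By the outcome, as a careful person would: the job done as asked, in the order asked, and still so for the second after the job is handed in, with the robot touching nothing.
It also fails if it takes over 58 s, if anything falls off the work surface, if the arm or the gripper's body presses on something with over 40 N, if the wrist force passes 120 N, or if a joint passes its speed limit or range.

ROBOT

A 6-joint arm with a two-finger parallel gripper is mounted at the origin on a cart in front of the work surface, level with it; the furniture and walls round the work are solid. World frame = base frame: x ahead of the robot, y to its left, z up, the work surface at z = 0. Lengths are in m, angles in rad, forces in N, time in s.
With the tool pointing down it reaches from about 0.35 to 0.975 m from the base axis. Payload 17.4 kg.
Tool frame: the origin (TCP) lies at the very end of the fingers, on their centre line; the grasp point (between the pads) lies 19 mm behind it; z points along the fingers, x is the direction in which the jaws open and shut, and the axes are right-handed (so a half turn about z gives the same grasp; the last joint's range is limited). The gripper opens to 85 mm and grips with 20 to 120 N. Pads are 22 mm wide; open, the fingers measure 114 mm over their backs; the gripper's body (76 mm by 85 mm) begins 54 mm behind the grasp point. The pads swing forward as they close: fully open they stand 13 mm farther back than shut.
Start: joints at [1.303, 0.116, 1.442, -0, 1.584, -0.038], TCP at [0.154, 0.657, 0.231] pointing down, gripper open.
Joint ranges: [-2.83, 2.83], [-0.83, 2.19], [0.07, 2.5], [-1.14, 4.28], [0.01, 3], [-2.97, 2.97]. Speed limits (rad/s): [1.89, 1.89, 2.22, 3.14, 3.14, 3.14].

INTERFACE

Orientations are given as a unit quaternion [x, y, z, w].
In Python, from rig import arm gives the robot as it stands. Calls block until the motion is done:
- arm.move_to(position, orientation): joint-space move of the TCP to a pose.
- arm.servo_line(position, ori=None, velocity=0.15, f_stop=None): straight line of the TCP; ori=None keeps the orientation; velocity is the mean speed in m/s. With f_stop (N) it stops when the force on the tool has changed by that much, and returns True; else False.
- arm.movej(angles): joint-space move.
- arm.set_gripper(opening, effort=None): finger opening in m; effort is the grip in N (None keeps the last); returns when the fingers have stopped.
- arm.pause(seconds).
- arm.ik(position, orientation): joint angles nearest the present ones, or None.
- arm.get_image(name): name is "scene" or "top" or "wrist"; returns (picture, depth): 420x560x3 uint8, red, green, blue; 420x560 float32, m along the optical axis (not along the pixel's ray), 0 where there is no reading.
- arm.get_calibration(name): a dict with "K" (3x3 intrinsics, pixels), "R" (3x3) and "t" (3): a world point X has camera coordinates R X + t; the wrist camera has in their place "tool_from_camera" (4x4, takes a point from camera to tool coordinates, whose origin is the TCP and whose axes are the tool frame's). Camera axes: x right, y down, z forward; pixel columns grow to the right and rows downward; lengths in m; the calibration is good to about 2 mm. A picture is of the moment at which its call begins: read the wrist's pose just before it. get_calibration takes no time and is no camera call.
A pose or a line that the arm cannot do raises arm.MotionError and nothing moves.
- arm.hand_in(): hands the job in, once; it reports no verdict.
Readings, each from a call of its own:
- arm.read_time_s(): time.
- arm.read_joint_pos(): joint angles.
- arm.read_joint_velocities(): joint speeds.
- arm.read_joint_efforts(): joint torques, N m.
- arm.read_tool_pos(): TCP position.
- arm.read_orientation(): TCP orientation.
- arm.read_force(): force on the tool from outside, world axes, zero at the start.
- arm.read_moment(): the same for the moment, N m.
- arm.read_grip_width(): finger opening in m.
Only numpy, scipy, OpenCV 4.12 (cv2) and the standard library are available. Lean on these libraries where they do the work, as an engineer would, in place of code of your own. Each camera call takes 0.05 s, during which the arm holds its last target.

## Working session

There is one attempt and no reset: what is moved stays moved. The work goes in short steps, each a Python script; the robot and the scene stay as the last script left them, time stands still between calls to the robot, and variables do not carry over. Pictures are saved under pics/ and viewed, and the job is handed in when it is done.

```bash
ls; mkdir -p pics; python3 - <<'E'
from rig import arm
import cv2,numpy as np
for n in ["scene","top"]:
    p,d=arm.get_image(n); cv2.imwrite(f"pics/{n}0.png",p[:,:,::-1]); np.save(f"pics/{n}0.npy",d)
    c=arm.get_calibration(n); print(n,{k:np.round(v,4).tolist() for k,v in c.items()})
print(arm.get_calibration("wrist")); print(arm.read_time_s(),arm.read_orientation(),arm.read_force())
E
```

```text
pics
scene {'K': [[480.5943, 0.0, 276.2513], [0.0, 480.5943, 207.0606], [0.0, 0.0, 1.0]], 'R': [[0.7384, -0.6742, 0.0117], [-0.5023, -0.5616, -0.6575], [0.4499, 0.4796, -0.7534]], 't': [-0.4227, 0.2954, 0.776]}
top {'K': [[432.8856, 0.0, 281.6869], [0.0, 432.8856, 205.3659], [0.0, 0.0, 1.0]], 'R': [[0.0068, -0.9999, -0.0142], [-0.9809, -0.0039, -0.1944], [0.1943, 0.0152, -0.9808]], 't': [-0.0697, 0.5237, 0.8753]}
{'K': array([[318.0562612 ,   0.        , 275.41428087],
       [  0.        , 318.0562612 , 211.61149378],
       [  0.        ,   0.        ,   1.        ]]), 'tool_from_camera': array([[ 9.99999822e-01, -5.93102214e-04,  6.93980468e-05,
         3.97477881e-04],
       [ 5.43401836e-04,  9.52013602e-01,  3.06055234e-01,
        -7.85068799e-02],
       [-2.47589921e-04, -3.06055142e-01,  9.52013755e-01,
        -1.42168557e-01],
       [ 0.00000000e+00,  0.00000000e+00,  0.00000000e+00,
         1.00000000e+00]])}
0.1 [ 7.83535491e-01  6.21346811e-01 -4.26487174e-04  3.03650689e-04] [-0.40463452 -0.5311733  -1.01395236]
```

View pics/scene0.png

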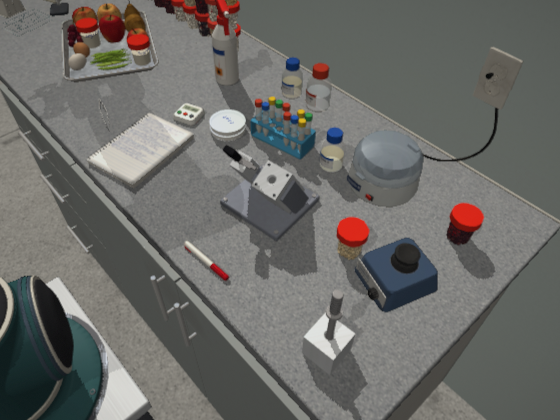

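View pics/top0.png

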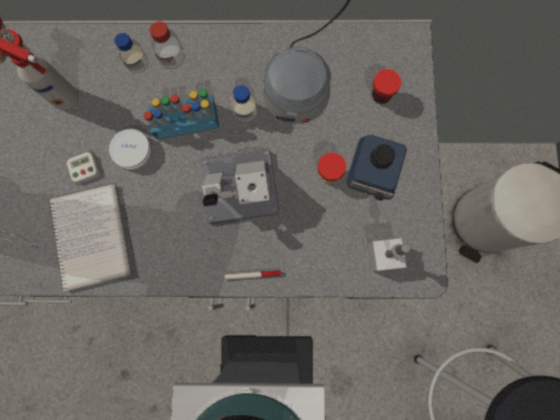

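The scene view shows the rest with the rod at about (335,325) and the stand at about (272,195). In the top view the rest's top is at about (390,255) and the well mouth at about (252,187), with the pointer grip at about (211,199). Next I'll enlarge both and take the depth.

```bash
cat > h.py <<'E'
import numpy as np,cv2
from rig import arm
def up(d,c,u,v,z=None):
    K,R,t=[np.array(c[k]) for k in("K","R","t")]
    if z is None: z=d[int(round(v)),int(round(u))]
    return R.T@(z*np.array([(u-K[0,2])/K[0,0],(v-K[1,2])/K[1,1],1])-t)
def upz(c,u,v,Z):
    K,R,t=[np.array(c[k]) for k in("K","R","t")]
    r=R.T@np.array([(u-K[0,2])/K[0,0],(v-K[1,2])/K[1,1],1]); o=-R.T@t
    return o+r*(Z-o[2])/r[2]
def proj(c,X):
    K,R,t=[np.array(c[k]) for k in("K","R","t")]
    p=K@(R@np.asarray(X)+t); return p[:2]/p[2]
E
python3 - <<'E'
import cv2
a=cv2.imread('pics/top0.png'); s=cv2.imread('pics/scene0.png')
cv2.imwrite('pics/c1.png',cv2.resize(a[135:235,190:290],None,fx=6,fy=6,interpolation=cv2.INTER_CUBIC))
cv2.imwrite('pics/c2.png',cv2.resize(a[225:285,360:420],None,fx=8,fy=8,interpolation=cv2.INTER_CUBIC))
cv2.imwrite('pics/c3.png',cv2.resize(s[140:240,215:325],None,fx=6,fy=6,interpolation=cv2.INTER_CUBIC))
cv2.imwrite('pics/c4.png',cv2.resize(s[280:380,290:370],None,fx=6,fy=6,interpolation=cv2.INTER_CUBIC))
E
```

```text
(no output)
```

View pics/c1.png

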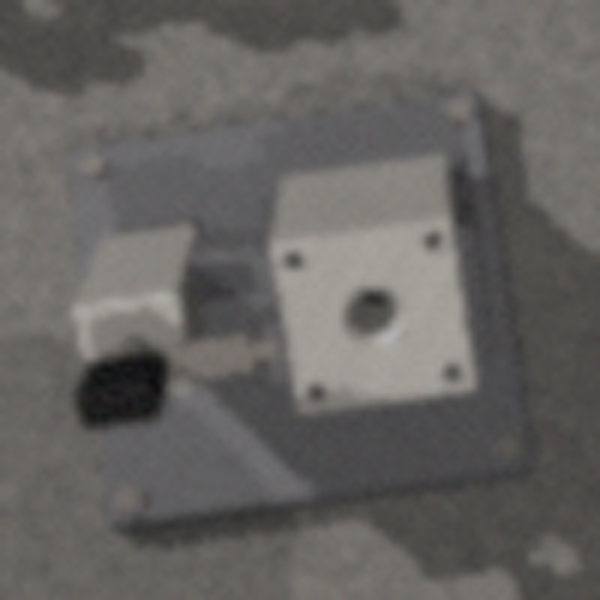

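View pics/c2.png

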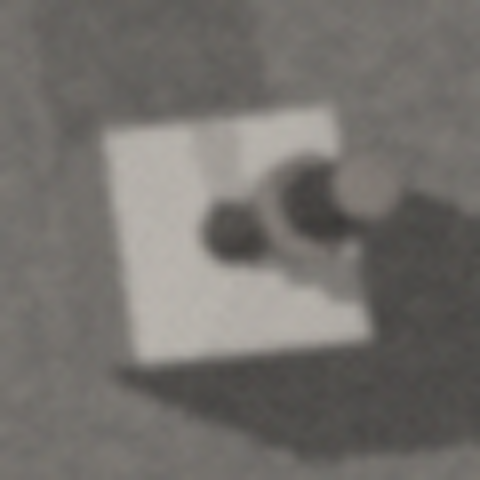

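View pics/c3.png

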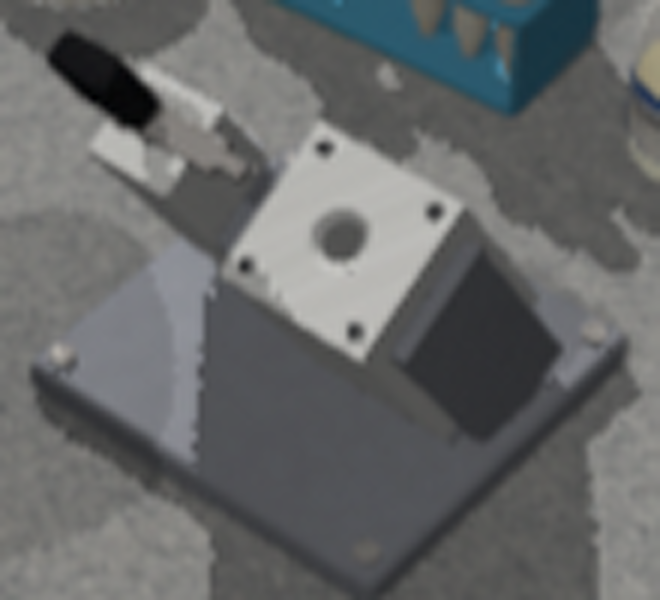

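View pics/c4.png

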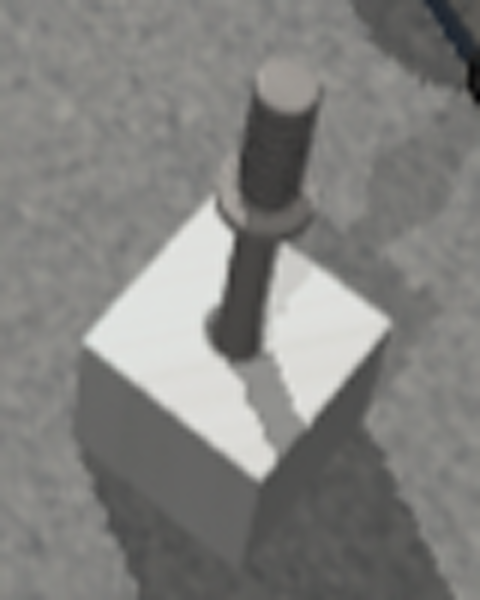

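```bash
cat > fit.py <<'E'
from h import *
from scipy.optimize import least_squares
T=arm.get_calibration("top");S=arm.get_calibration("scene")
def cr(p,f,ox,oy): return (np.array(p,float)+.5)/f-.5+[ox,oy]
def Rw(yaw):
    c,s=np.cos(yaw),np.sin(yaw); a=np.pi/6
    Z=np.array([[c,-s,0],[s,c,0],[0,0,1]])
    return Z@np.array([[np.cos(a),0,-np.sin(a)],[0,1,0],[np.sin(a),0,np.cos(a)]])
E
python3 - <<'E'
from fit import *
top=cr([(273,247),(455,228),(477,388),(297,412),(370,313)],6,190,135)
sc=cr([(323,122),(465,207),(365,360),(223,268),(341,235)],6,215,140)
m=np.array([(.03,.03,0),(.03,-.03,0),(-.03,-.03,0),(-.03,.03,0),(0,0,0)])
def res(p,cams):
    o=np.array([p[0],p[1],.12]);R=Rw(p[2]);r=[]
    for c,pts in cams:
        r+= [proj(c,o+R@a)-b for a,b in zip(m,pts)]
    return np.ravel(r)
for cams in ([(T,top)],[(S,sc)],[(T,top),(S,sc)]):
    f=least_squares(res,[.5,.05,0],args=(cams,)); print(f.x,np.round(f.fun,1).tolist())
# rest
m=np.array([(.03,.03,.06),(.03,-.03,.06),(-.03,-.03,.06),(-.03,.03,.06),(0,0,.188)])
top=cr([(104,128),(334,106),(374,340),(137,364),(368,187)],8,360,225)
sc=cr([(214,195),(391,323),(262,482),(82,341),(288,86)],6,290,280)
def res2(p,cams):
    c,s=np.cos(p[2]),np.sin(p[2]);R=np.array([[c,-s,0],[s,c,0],[0,0,1]]);r=[]
    for cc,pts in cams: r+=[proj(cc,[p[0],p[1],0]+R@a)-b for a,b in zip(m,pts)]
    return np.ravel(r)
for cams in ([(T,top)],[(S,sc)],[(T,top),(S,sc)]):
    f=least_squares(res2,[.4,-.25,0],args=(cams,)); print(f.x,np.round(f.fun,1).tolist())
d=np.load('pics/top0.npy')
print("rodtop",upz(T,*top[4],.188),upz(S,*sc[4],.188), up(d,T,*top[4]))
print(up(d,T,372,270-15),up(d,T,252,187+10))
for n,uv,z in (("cup",(332,166),.073),("mk",(228,277),.01),("mk",(280,273),.01),("scalecorner",(349,187),.05),("scaleknob",(382,155),.09)): print(n,upz(T,*uv,z),up(d,T,*uv))
E
```

```text
[ 0.54620799 -0.00849243  0.12621629] [-0.2, -0.8, -0.3, -1.2, -0.3, 0.8, 0.1, 0.4, 0.8, 0.9]
[ 0.54937384 -0.0101841   0.13672534] [0.2, -0.4, 0.4, -0.5, -0.5, -0.1, -0.4, 0.5, 0.3, 0.5]
[ 0.54778844 -0.00945399  0.1313706 ] [0.2, -1.5, 0.1, -2.1, 0.2, -0.0, 0.7, -0.3, 1.3, 0.1, -0.6, -0.2, -0.4, -0.2, -1.5, 0.1, -1.3, 0.6, -0.6, 0.6]
[ 0.42114988 -0.28967437  0.10850663] [0.1, 0.4, 0.0, 0.1, -0.4, -0.1, 0.1, -0.1, 0.1, -0.2]
[ 0.42162636 -0.29148133  0.1210531 ] [0.1, -0.4, 0.1, -0.1, -0.2, 0.2, -0.1, 0.3, 0.0, 0.0]
[ 0.42148704 -0.29079552  0.11608515] [0.5, 0.3, 0.4, -0.1, 0.2, -0.4, 0.8, -0.2, 0.8, -0.4, -0.1, -0.7, -0.2, -0.2, -0.7, -0.1, -0.5, -0.1, -0.4, -0.2]
rodtop [ 0.42079978 -0.28940076  0.188     ] [ 0.4216261 -0.2914529  0.188    ] [ 0.42082368 -0.28946572  0.18775959]
[ 0.42054394 -0.25886196  0.03606135] [ 0.52955641 -0.00790519  0.10880967]
cup [ 0.60531659 -0.17343198  0.073     ] [ 0.60568988 -0.17356413  0.0717333 ]
mk [0.37337359 0.04910814 0.01      ] [0.37328068 0.04869496 0.01301538]
mk [ 0.38265409 -0.06361074  0.01      ] [ 0.38255113 -0.06365713  0.01253689]
scalecorner [ 0.56520845 -0.21166694  0.05      ] [ 0.57335311 -0.21648178  0.01650133]
scaleknob [ 0.62443505 -0.27629888  0.09      ] [ 0.62626974 -0.27757735  0.08431017]
```

```bash
cat >> fit.py <<'E'
from scipy.spatial.transform import Rotation as Ro
W0=np.array([.5478,-.0095,.12]); YAW=.131
RW=Rw(YAW)
REST=np.array([.4212,-.2904,0])
def toolR(Rz,s): # tool z=-z, x = s*x
    return Rz@np.diag([s,-s,-1.0])
def q(R): return Ro.from_matrix(R).as_quat()
def Rzw(y): return Ro.from_euler('z',y).as_matrix()
E
python3 - <<'E'
from fit import *
for s in (1,-1):
    print(s)
    for nm,p,R in (("hov",W0+RW@[0,0,.17],RW),("look",W0+RW@[0,0.03,.2],RW),("in",W0+RW@[0,0,.056],RW),("ptr",W0+RW@[0,.08,.04],RW),("rest",REST+[0,0,.148],Rzw(YAW)),("rest",REST+[0,0,.3],Rzw(YAW))):
        j=arm.ik(p,q(toolR(R,s))); print(nm,np.round(p,3),None if j is None else np.round(j,2))
E
```

```text
1
hov [ 0.464 -0.021  0.267] [-0.2  -0.72  2.1   0.17  1.26 -0.34]
look [0.445 0.007 0.293] [-0.12 -0.77  2.09  0.13  1.32 -0.25]
in [ 0.52  -0.013  0.168] [-0.15 -0.55  2.16  0.16  1.02 -0.33]
ptr [0.518 0.067 0.155] [ 0.06 -0.54  2.18  0.04  0.98 -0.08]
rest [ 0.421 -0.29   0.148] [-0.65 -0.21  1.89 -0.    1.46 -0.78]
rest [ 0.421 -0.29   0.3  ] [-0.65 -0.25  1.68 -0.    1.71 -0.78]
-1
hov [ 0.464 -0.021  0.267] [-0.2  -0.72  2.1   0.17  1.26  2.8 ]
look [0.445 0.007 0.293] [-0.12 -0.77  2.09  0.13  1.32  2.89]
in [ 0.52  -0.013  0.168] [-0.15 -0.55  2.16  0.16  1.02  2.81]
ptr [0.518 0.067 0.155] None
rest [ 0.421 -0.29   0.148] [-0.65 -0.21  1.89 -0.    1.46  2.36]
rest [ 0.421 -0.29   0.3  ] [-0.65 -0.25  1.68 -0.    1.71  2.36]
```

```bash
python3 - <<'E'
from fit import *
arm.move_to(W0+RW@[0,0,.17],q(toolR(RW,1)))
p=arm.read_tool_pos();o=arm.read_orientation()
im,d=arm.get_image("wrist"); cv2.imwrite("pics/w1.png",im[:,:,::-1]); np.savez("pics/w1.npz",p=p,o=o,d=d)
print(arm.read_time_s(),p,W0+RW@[0,0,.17],arm.read_force())
E
```

```text
2.775 [ 0.46369026 -0.02015851  0.26724418] [ 0.4635283  -0.02060318  0.26722432] [ 0.55688177 -0.10814569  0.22276169]
```

View pics/w1.png

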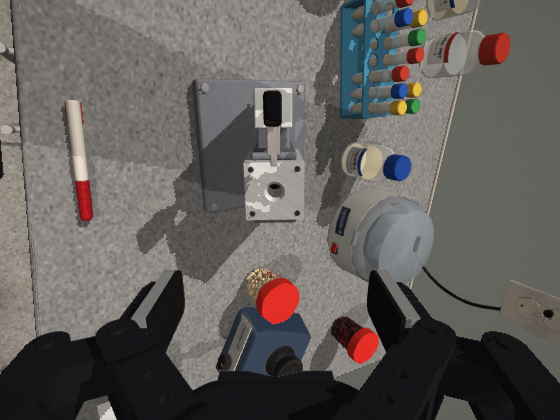

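The wrist view shows the well bore at about (275,190), the mouth block's screws round it, and the pointer grip at about (272,105). I'll enlarge it and fit.

```bash
cat >> fit.py <<'E'
def wcal(p,o):
    c=arm.get_calibration("wrist");A=np.eye(4);A[:3,:3]=Ro.from_quat(o).as_matrix();A[:3,3]=p
    B=np.linalg.inv(A@c["tool_from_camera"]); return dict(K=c["K"],R=B[:3,:3],t=B[:3,3])
E
python3 - <<'E'
from fit import *
z=np.load("pics/w1.npz");c=wcal(z['p'],z['o'])
for X in [(.03,.03,0),(.03,-.03,0),(-.03,-.03,0),(-.03,.03,0),(0,0,0),(0,.03,.018),(0,.03,.03),(0,.08,.057)]: print(X,proj(c,W0+RW@np.array(X)))
a=cv2.imread('pics/w1.png')
cv2.imwrite('pics/w1c.png',cv2.resize(a[70:240,220:330],None,fx=6,fy=6,interpolation=cv2.INTER_CUBIC)[:, :][400:1020])
cv2.imwrite('pics/w1d.png',cv2.resize(a[80:170,230:330],None,fx=6,fy=6,interpolation=cv2.INTER_CUBIC))
E
```

```text
(0.03, 0.03, 0) [306.02775967 162.1278231 ]
(0.03, -0.03, 0) [304.32118476 219.84093893]
(-0.03, -0.03, 0) [246.59165686 219.82718146]
(-0.03, 0.03, 0) [244.90697588 162.11624638]
(0, 0, 0) [275.46099066 191.80142005]
(0, 0.03, 0.018) [275.46326329 165.17841847]
(0, 0.03, 0.03) [275.46083213 167.4211886 ]
(0, 0.08, 0.057) [275.46614846 108.37788726]
```

View pics/w1c.png

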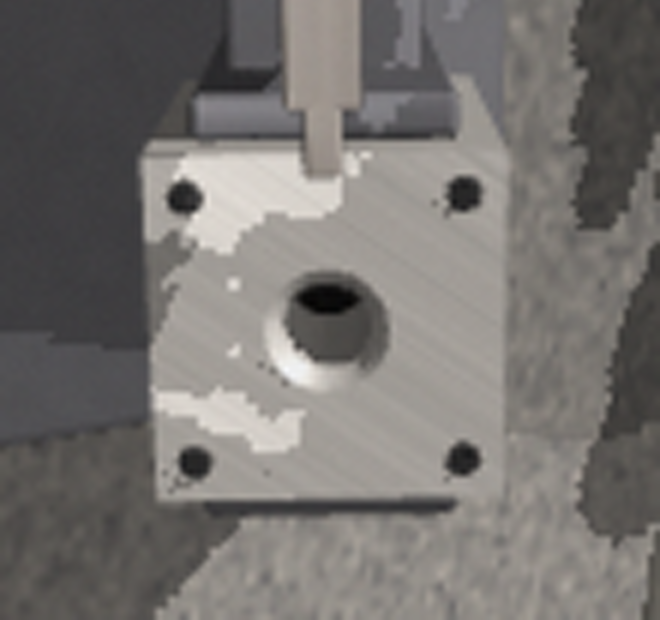

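View pics/w1d.png

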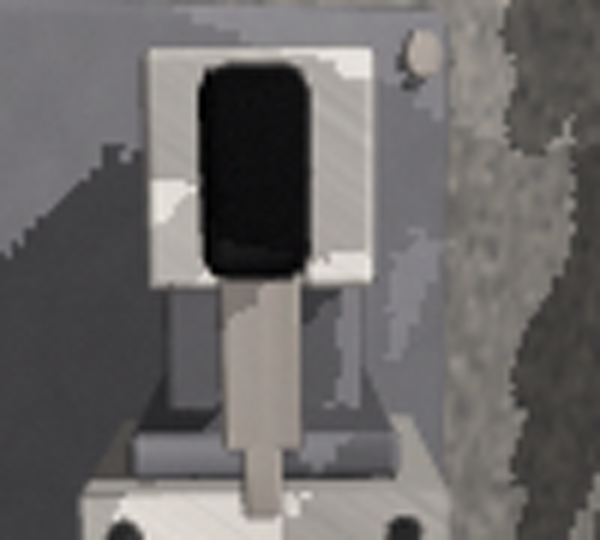

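```bash
sed -i 's/^W0=.*/W0=np.array([.5470,-.0092,.12]); YAW=.131/' fit.py; python3 - <<'E'
from fit import *
qr=q(toolR(Rzw(YAW),1))
arm.move_to(REST+[0,0,.25],qr)
arm.set_gripper(.05,80)
p=arm.read_tool_pos();o=arm.read_orientation()
im,d=arm.get_image("wrist"); cv2.imwrite("pics/w2.png",im[:,:,::-1]); np.savez("pics/w2.npz",p=p,o=o,d=d)
c=wcal(p,o)
print(arm.read_time_s(),p,proj(c,REST+[0,0,.188]),proj(c,REST+[0,0,.06]),[proj(c,REST+Rzw(.116)@[a,b,.06]) for a,b in((.03,.03),(.03,-.03),(-.03,-.03),(-.03,.03))],arm.read_grip_width())
E
```

```text
4.3167 [ 0.42127121 -0.29008997  0.25019506] [275.1667851  230.23331131] [275.2282874  186.96826624] [array([304.4256563 , 159.31232795]), array([302.08893298, 213.96315094]), array([247.54111357, 213.19373792]), array([246.85470998, 158.45288864])] 0.04961717273766057
```

View pics/w2.png

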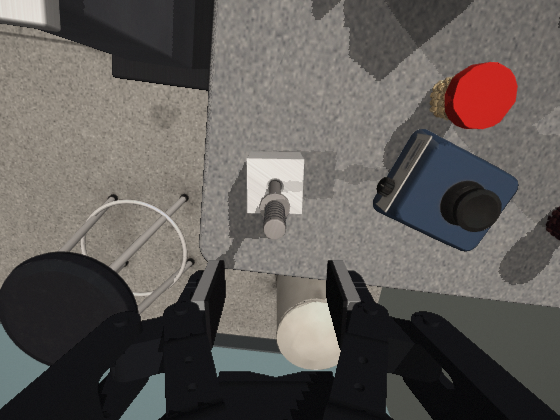

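The rod's top shows at about (274,230), against (275,230) predicted. The well had the same −1.2 px offset in u, so it is a camera bias. I'll descend and grip.

```bash
sed -i 's/^W0=.*/W0=np.array([.5475,-.0092,.12]); YAW=.131/' fit.py; python3 - <<'E'
from fit import *
print(arm.servo_line(REST+[0,0,.148],velocity=.12,f_stop=15))
f0=arm.read_force()
arm.set_gripper(0.0,80)
pg=arm.read_tool_pos();print("grip",pg,arm.read_grip_width(),f0,arm.read_force())
arm.servo_line(REST+[0,0,.148+.06],velocity=.1)
arm.pause(.1)
p=arm.read_tool_pos();o=arm.read_orientation()
im,d=arm.get_image("wrist"); cv2.imwrite("pics/w3.png",im[:,:,::-1]); np.savez("pics/w3.npz",p=p,o=o,d=d,pg=pg)
im,d=arm.get_image("scene"); cv2.imwrite("pics/s3.png",cv2.resize(im[220:400,230:430,::-1],None,fx=3,fy=3))
print(arm.read_time_s(),p,arm.read_grip_width(),arm.read_force())
E
```

```text
False
grip [ 0.42132901 -0.2905951   0.14865508] 0.014238132332226245 [ 0.03062548 -0.09048935  0.0853219 ] [-1.00403329 -0.63441322  6.49480561]
6.6833 [ 0.42099053 -0.29023741  0.20712339] 0.014226428778046389 [-0.45507424 -0.0446881  -1.16058539]
```

View pics/w3.png

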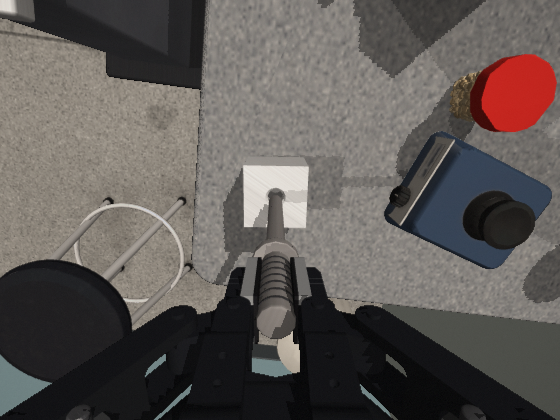

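View pics/s3.png

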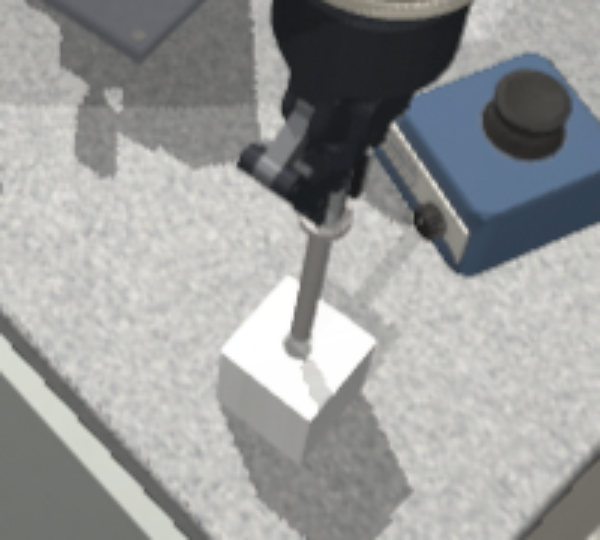

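The rod is held and its shaft lies along the tool axis. I'll lift it clear and check the tip's place in the tool frame.

```bash
python3 - <<'E'
from fit import *
arm.servo_line(REST+[0,0,.148+.115],velocity=.15)
arm.pause(.1)
p=arm.read_tool_pos();o=arm.read_orientation();R=Ro.from_quat(o).as_matrix()
im,d=arm.get_image("wrist"); cv2.imwrite("pics/w4.png",cv2.resize(im[130:290,200:350,::-1],None,fx=4,fy=4,interpolation=cv2.INTER_CUBIC)[:600]); np.savez("pics/w4.npz",p=p,o=o,d=d)
c=wcal(p,o)
for z in (.1367,.1167,.0167,.0107): print(z,(proj(c,p+R@[0,0,z])+.5-[200,130])*4-.5)
print(arm.read_time_s(),p)
E
```

```text
0.1367 [303.02820979 282.90399552]
0.1167 [303.00784406 308.50702382]
0.0167 [302.83968124 519.91504805]
0.0107 [302.82359004 540.14430121]
7.35 [ 0.42094882 -0.29019813  0.26153931]
```

View pics/w4.png

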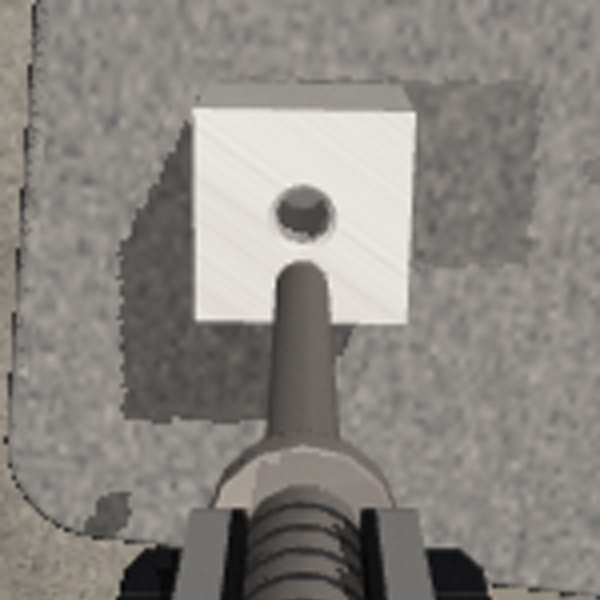

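```bash
python3 - <<'E'
from fit import *
qw=q(toolR(RW,1))
P=W0+RW@[0,0,.1367+.04]; print(arm.ik(P,qw))
arm.move_to(P,qw)
arm.servo_line(W0+RW@[0,0,.1367+.012],velocity=.1)
arm.pause(.1)
p=arm.read_tool_pos();o=arm.read_orientation();R=Ro.from_quat(o).as_matrix()
print(arm.read_time_s(),RW.T@(p-W0),RW.T@R,arm.read_force())
im,d=arm.get_image("wrist"); cv2.imwrite("pics/w5.png",cv2.resize(im[130:290,200:350,::-1],None,fx=4,fy=4,interpolation=cv2.INTER_CUBIC)[:600]); np.savez("pics/w5.npz",p=p,o=o,d=d)
im,d=arm.get_image("scene"); cv2.imwrite("pics/s5.png",cv2.resize(im[120:260,200:340,::-1],None,fx=4,fy=4))
E
```

```text
[-0.20482222 -0.7293751   2.09999693  0.17305826  1.27610688 -0.34427533]
8.9333 [ 0.00032795 -0.0003343   0.14917498] [[ 9.99999955e-01 -2.22996829e-04  1.99165945e-04]
 [-2.22918456e-04 -9.99999898e-01 -3.93443607e-04]
 [ 1.99253661e-04  3.93399192e-04 -9.99999903e-01]] [ 0.30626627 -0.28116054 -1.30261658]
```

View pics/w5.png

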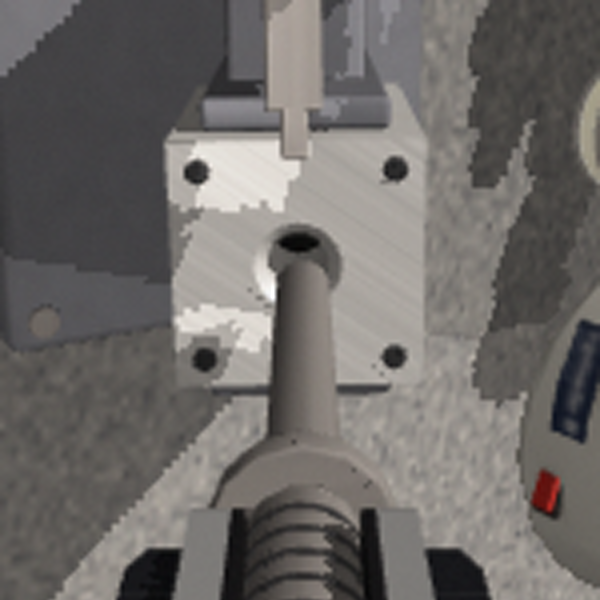

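View pics/s5.png

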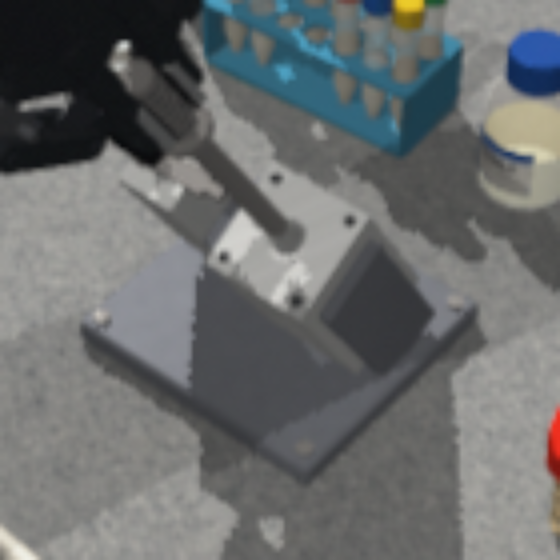

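Image check: the tip axis is at about (302,280) and the bore at about (298,264). I'll correct by −0.8 mm in x and +0.7 mm in y, then enter.

```bash
python3 - <<'E'
from fit import *
f0=arm.read_force()
C=np.array([-.0008,.0007])
def go(depth,v,fs):
    r=arm.servo_line(W0+RW@[C[0],C[1],.1367-depth],velocity=v,f_stop=fs)
    p=RW.T@(arm.read_tool_pos()-W0); f=RW.T@(arm.read_force()-f0)
    print(depth,r,"tcp",np.round(p*1000,1),"tipdepth",round((.1367-p[2])*1000,1),"f",np.round(f,1),"m",np.round(RW.T@arm.read_moment(),2),arm.read_time_s(),flush=True)
    return r
go(-.008,.05,None)
if not go(.010,.05,8): go(.022,.06,10)
E
```

```text
-0.008 False tcp [ -1.    0.8 144.5] tipdepth -7.8 f [ 0.1 -0.6  0.7] m [ 0.02  0.39 -0.05] 9.2833
0.01 False tcp [ -1.    0.8 126.4] tipdepth 10.3 f [-0.4 -1.5 -0.9] m [ 0.01  0.38 -0.02] 9.7917
0.022 False tcp [ -1.1   0.8 114.2] tipdepth 22.5 f [-0.2  0.1 -0.5] m [0.07 0.37 0.02] 10.1417
```

```bash
python3 - <<'E'
from fit import *
f0=arm.read_force()
C=np.array([-.0008,.0007])
def go(depth,v,fs):
    r=arm.servo_line(W0+RW@[C[0],C[1],.1367-depth],velocity=v,f_stop=fs)
    p=RW.T@(arm.read_tool_pos()-W0); f=RW.T@(arm.read_force()-f0)
    print(depth,r,"tcp",np.round(p*1000,1),"tipdepth",round((.1367-p[2])*1000,1),"f",np.round(f,1),"m",np.round(RW.T@arm.read_moment(),2),round(arm.read_time_s(),2),arm.read_grip_width(),flush=True)
    return r
for d in np.arange(.03,.092,.006):
    if go(d,.03,22): break
arm.pause(.2)
p=RW.T@(arm.read_tool_pos()-W0);print(p,RW.T@(arm.read_force()-f0))
E
```

```text
0.03 False tcp [ -0.9   0.7 106.5] tipdepth 30.2 f [-0.1 -1.1 -0.1] m [0.   0.35 0.01] 10.56 0.014419830855359687
0.036 False tcp [ -1.    0.7 100.5] tipdepth 36.2 f [ 0.  -1.4 -0.7] m [0.03 0.37 0.  ] 10.91 0.014603130522074226
0.041999999999999996 False tcp [-0.9  0.8 94.5] tipdepth 42.2 f [-0.4  0.1  0.3] m [-0.04  0.4   0.  ] 11.26 0.014336706491714995
0.047999999999999994 False tcp [-1.   0.7 88.4] tipdepth 48.3 f [-0.3 -0.3 -0.3] m [-0.02  0.39 -0.01] 11.61 0.014473729221135292
0.05399999999999999 False tcp [-1.1  0.7 82.3] tipdepth 54.4 f [ 0.  -1.7  0.1] m [ 0.01  0.35 -0.02] 11.96 0.013650717817952539
0.05999999999999999 False tcp [-1.   0.7 76.3] tipdepth 60.4 f [-0.  -1.4  0.1] m [0.02 0.38 0.07] 12.31 0.014442171054340428
0.06599999999999999 False tcp [-1.   0.8 70.3] tipdepth 66.4 f [ 0.1 -0.5  0.6] m [0.   0.36 0.02] 12.66 0.014180229439797968
0.07199999999999998 True tcp [ 0.3  0.5 68.9] tipdepth 67.8 f [-2.9 -0.3 15.9] m [0.12 1.39 0.  ] 12.87 0.014099879130036146
[0.00014007 0.00055415 0.06895864] [-2.96830987  0.08430031 14.94949879]
```

The force jumped at 67.8 mm without the 6 N phase before it. I'll look before judging.

```bash
python3 - <<'E'
from fit import *
p=arm.read_tool_pos();o=arm.read_orientation()
im,d=arm.get_image("wrist"); cv2.imwrite("pics/w6.png",cv2.resize(im[130:290,200:350,::-1],None,fx=4,fy=4,interpolation=cv2.INTER_CUBIC)[:600]); np.savez("pics/w6.npz",p=p,o=o,d=d)
im,d=arm.get_image("scene"); cv2.imwrite("pics/s6.png",cv2.resize(im[110:260,180:340,::-1],None,fx=4,fy=4))
c=wcal(p,o);R=Ro.from_quat(o).as_matrix()
for z in (.0167,.0107): print(z,(proj(c,p+R@[0,0,z])+.5-[200,130])*4-.5)
print(np.round(RW.T@R,4))
E
```

```text
0.0167 [304.56331852 519.49052461]
0.0107 [304.60520623 539.71654708]
[[ 1.0e+00  6.0e-04  1.4e-03]
 [ 6.0e-04 -1.0e+00 -6.0e-04]
 [ 1.4e-03  6.0e-04 -1.0e+00]]
```

View pics/w6.png

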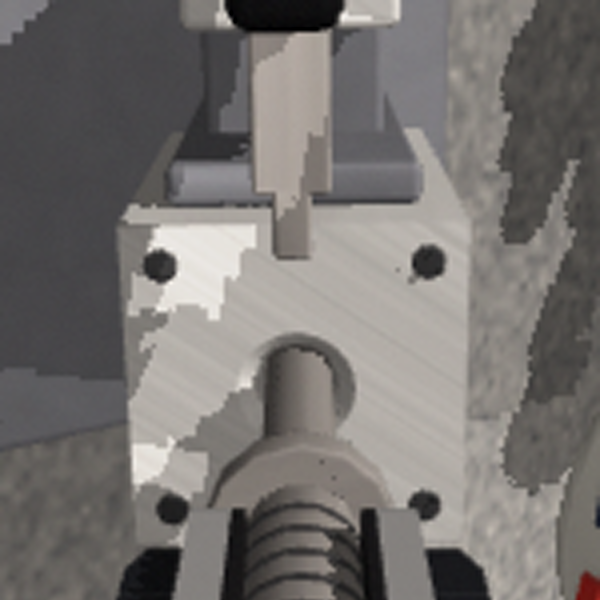

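View pics/s6.png

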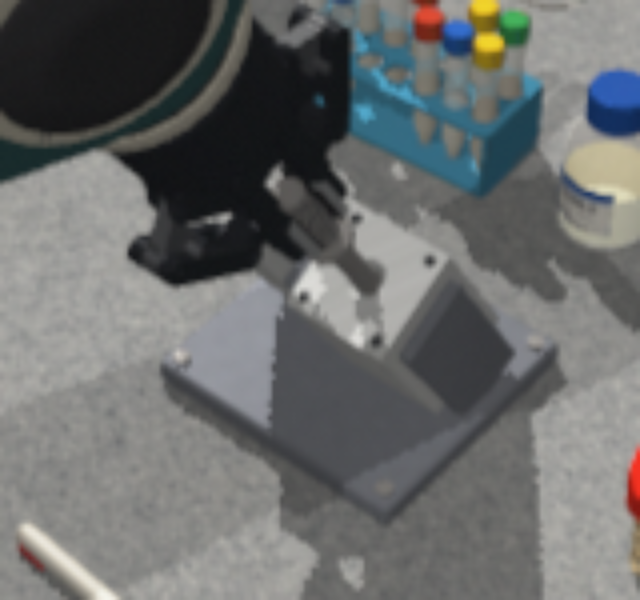

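The collar has not shifted in the grip, and the steady 15 N is well above the plug's drag. I'll press harder, back off a little and press again to confirm a hard stop.

```bash
python3 - <<'E'
from fit import *
def st(n):
    p=RW.T@(arm.read_tool_pos()-W0); f=RW.T@arm.read_force()
    print(n,np.round(p*1000,2),"F",np.round(f,1),round(arm.read_time_s(),2),round(arm.read_grip_width()*1000,2),flush=True)
st(0)
C=[0.0,.0006]
for d in (.0690,.0700,.0715,.073):
    r=arm.servo_line(W0+RW@[C[0],C[1],.1367-d],velocity=.01,f_stop=25); st((d,r))
    if (RW.T@arm.read_force())[2]>32: break
E
```

```text
0 [ 0.11  0.56 68.96] F [-3.7 -0.  14.4] 13.17 14.27
(0.069, False) [ 0.79  0.48 68.85] F [-5.8  0.4 20.3] 13.42 14.23
(0.07, False) [ 1.39  0.36 68.63] F [-7.   0.7 30.1] 13.67 14.1
(0.0715, False) [ 2.37  0.23 68.31] F [-10.    0.9  45.3] 13.97 14.42
```

45 N with under 0.6 mm of further travel: the rod is on the hard stop at about 68 mm. I'll unload, release and retreat along the axis.

```bash
python3 - <<'E'
from fit import *
def st(n):
    p=RW.T@(arm.read_tool_pos()-W0); f=RW.T@arm.read_force()
    print(n,np.round(p*1000,2),"F",np.round(f,1),round(arm.read_time_s(),2),round(arm.read_grip_width()*1000,2),flush=True)
arm.servo_line(W0+RW@[-.0003,.0006,.1367-.0678],velocity=.01); st("unload")
arm.set_gripper(.04); st("open")
arm.servo_line(W0+RW@[-.0003,.0006,.155],velocity=.12); st("up")
p=arm.read_tool_pos();o=arm.read_orientation()
im,d=arm.get_image("wrist"); cv2.imwrite("pics/w7.png",im[:,:,::-1]); np.savez("pics/w7.npz",p=p,o=o,d=d)
im,d=arm.get_image("scene"); cv2.imwrite("pics/s7.png",im[:,:,::-1])
E
python3 -c "
import cv2
a=cv2.imread('pics/w7.png');cv2.imwrite('pics/w7c.png',cv2.resize(a[80:300,190:360],None,fx=4,fy=4,interpolation=cv2.INTER_CUBIC)[:600])"
```

```text
unload [-5.000e-02  5.500e-01  6.912e+01] F [-1.  -0.5  6.9] 14.49 13.56
open [-0.36  0.62 68.73] F [-0.  -1.4  0. ] 14.86 39.85
up [ -0.73   0.62 154.27] F [ 0.6 -0.6 -0.9] 15.72 39.86
```

View pics/w7c.png

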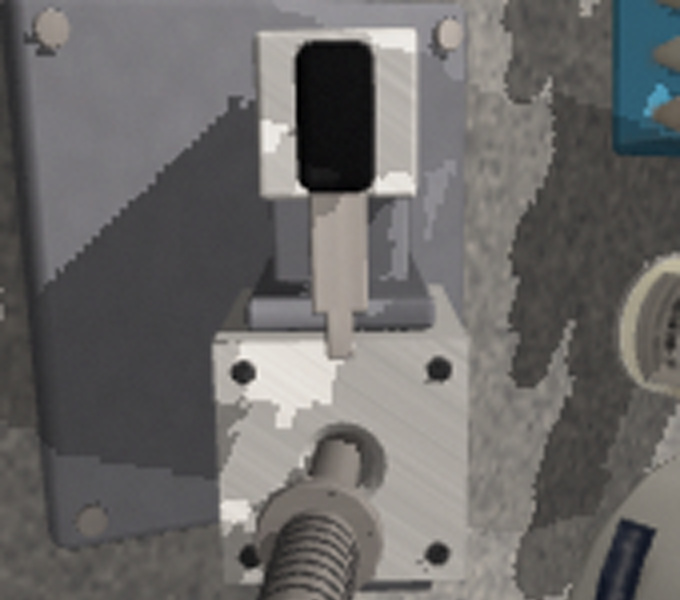

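```bash
python3 - <<'E'
from fit import *
z=np.load("pics/w7.npz");c=wcal(z['p'],z['o']);d=z['d']
f=lambda u,v:((u+.5)/4-.5+190,(v+.5)/4-.5+80)
for n,u,v in (("griptop",335,90),("griptop",335,130),("armtop",338,250),("tip",340,345),("mouth",300,380),("mouth",420,420),("guide top",275,80),("guide top",400,80),("collar",280,540),("collar",350,540)):
    print(n,np.round(RW.T@(up(d,c,*f(u,v))-W0)*1000,1))
E
```

```text
griptop [-2.4 84.3 60.1]
griptop [-2.4 77.6 60. ]
armtop [-2.1 53.2 24.2]
tip [-1.7 33.1 23.7]
mouth [-11.2  20.9   0.5]
mouth [17.2 11.4  1.1]
guide top [-15.9  87.5   1.2]
guide top [11.5 87.5  0.6]
collar [-12.7   4.8  71.7]
collar [ 0.3  3.7 68.2]
```

View pics/s7.png

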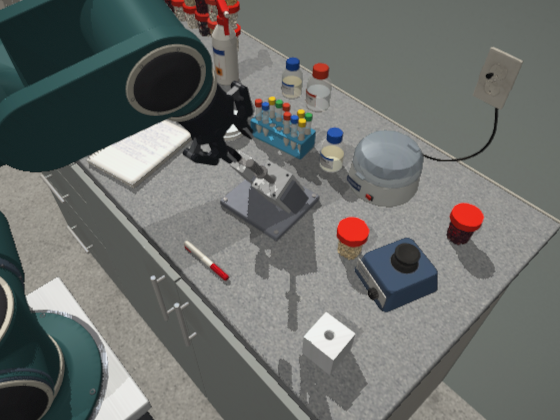

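The collar depth reads about 70 mm, against 58 expected. I'll look closer to see whether the rod rose on release.

```bash
python3 - <<'E'
from fit import *
z=np.load("pics/w7.npz");c=wcal(z['p'],z['o']);d=z['d']
a=cv2.imread('pics/w7.png');cv2.imwrite('pics/w7e.png',cv2.resize(a[180:280,220:320],None,fx=6,fy=6,interpolation=cv2.INTER_CUBIC))
for v in range(186,262,4):
    print(v,[tuple(int(x) for x in np.round(RW.T@(up(d,c,u,v)-W0)*1000)) for u in (260,266,272,276,280)])
E
```

```text
186 [(-16, 10, 1), (-10, 10, 0), (-4, 9, -2), (0, 9, -3), (3, 10, 0)]
190 [(-16, 6, 0), (-10, 6, 1), (-4, 5, -2), (0, 6, 0), (4, 2, -16)]
194 [(-16, 2, 0), (-10, 2, 0), (-4, 6, 15), (0, 5, 12), (4, -5, -26)]
198 [(-1, 79, 296), (-10, -2, -1), (-4, 6, 28), (0, 4, 22), (4, -5, -12)]
202 [(-13, 10, 56), (-8, 11, 59), (-4, 11, 58), (-1, 11, 58), (3, -7, -2)]
206 [(-13, 7, 57), (-8, 7, 58), (-4, 8, 59), (-1, 8, 59), (3, 7, 58)]
210 [(-13, 4, 57), (-8, 7, 67), (-4, 7, 66), (-1, 4, 58), (3, 4, 59)]
214 [(-13, 5, 71), (-8, 7, 77), (-3, 6, 74), (-1, 4, 68), (3, 1, 58)]
218 [(-12, 5, 80), (-8, 8, 87), (-3, 6, 84), (-1, 4, 77), (3, -3, 58)]
222 [(-12, 6, 91), (-7, 7, 93), (-3, 5, 89), (-1, 3, 83), (3, -6, 58)]
226 [(-11, 7, 102), (-7, 7, 102), (-3, 5, 95), (-1, 3, 91), (3, -9, 58)]
230 [(-11, 6, 107), (-7, 6, 106), (-3, 5, 103), (-1, 2, 96), (6, -90, -142)]
234 [(-11, 4, 109), (-7, 3, 107), (-3, 3, 107), (-1, 0, 99), (6, -96, -142)]
238 [(-11, 1, 108), (-7, 1, 108), (-3, 1, 108), (-1, -1, 103), (6, -103, -143)]
242 [(-11, -1, 108), (-7, -2, 107), (-3, -2, 108), (0, -108, -139), (6, -109, -141)]
246 [(-11, -5, 108), (-7, -5, 108), (-3, -4, 109), (0, -113, -137), (6, -116, -143)]
250 [(-11, -7, 108), (-7, -7, 109), (-6, -120, -137), (0, -121, -139), (6, -123, -142)]
254 [(-24, -121, -125), (-15, -124, -131), (-6, -126, -136), (0, -128, -139), (6, -129, -141)]
258 [(-24, -128, -125), (-15, -130, -131), (-6, -132, -135), (0, -134, -139), (6, -137, -144)]
```

View pics/w7e.png

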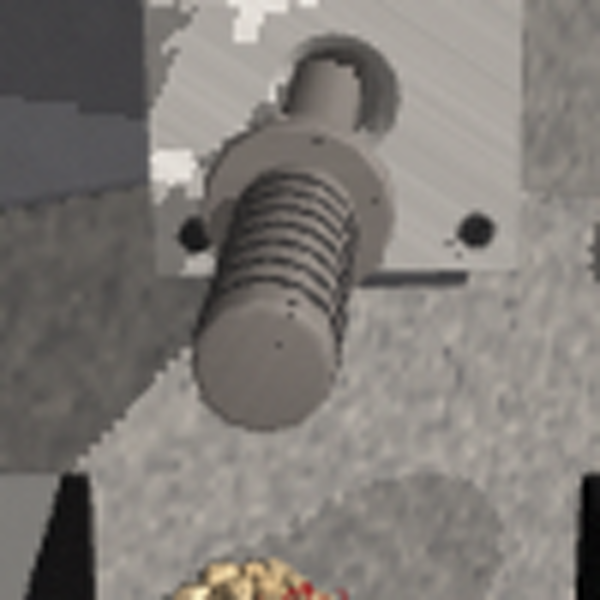

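Finer sampling puts the collar's top face at z≈58 mm and the rod end at 108 mm, so the depth is 68 mm. That agrees with the arm's figure, and the earlier samples had landed on the grip. The pointer is at about 2.3 mm and the target is about 37.1 mm. I'll grasp the pointer and lift it.

```bash
python3 - <<'E'
from fit import *
def st(n):
    p=RW.T@(arm.read_tool_pos()-W0); f=RW.T@arm.read_force()
    print(n,np.round(p*1000,2),"F",np.round(f,1),round(arm.read_time_s(),2),round(arm.read_grip_width()*1000,2),flush=True)
x,y=-.0010,.0807
L=lambda z,v,fs=None:arm.servo_line(W0+RW@[x,y,z],velocity=v,f_stop=fs)
L(.155,.12); L(.080,.12); print(L(.031,.06,8)); st("at grip")
arm.set_gripper(0,50); st("closed")
z0=(RW.T@(arm.read_tool_pos()-W0))[2]
print(L(z0+.033,.04,40)); arm.pause(.1); st("lifted")
p=arm.read_tool_pos();o=arm.read_orientation()
im,d=arm.get_image("wrist"); cv2.imwrite("pics/w8.png",im[:,:,::-1]); np.savez("pics/w8.npz",p=p,o=o,d=d)
im,d=arm.get_image("scene"); cv2.imwrite("pics/s8.png",cv2.resize(im[110:260,180:340,::-1],None,fx=4,fy=4))
E
```

```text
False
at grip [-0.73 80.7  31.28] F [ 0.1 -0.6  0.9] 18.38 39.91
closed [-2.08 80.71 30.7 ] F [-8.7 -0.5  0.3] 18.73 13.26
False
lifted [-1.98 80.45 64.06] F [-15.2  -3.4   3.8] 19.8 13.07
```

View pics/w8.png

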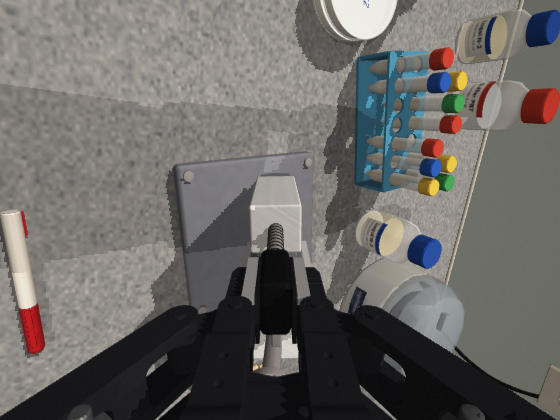

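View pics/s8.png

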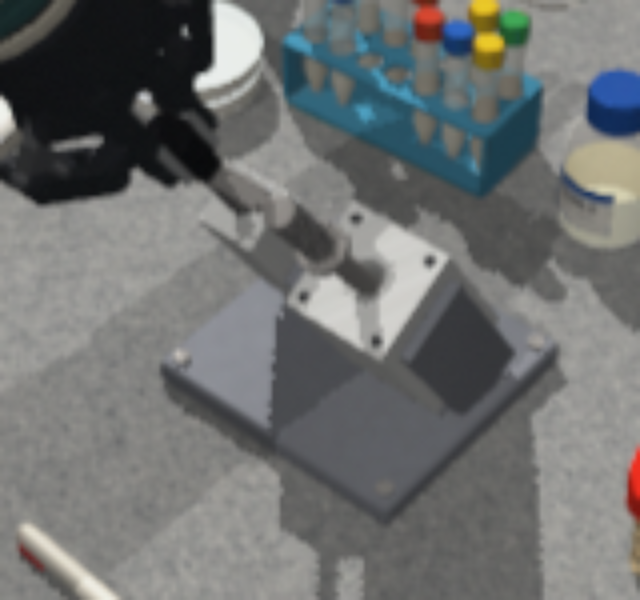

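```bash
python3 - <<'E'
from fit import *
def st(n):
    p=RW.T@(arm.read_tool_pos()-W0); f=RW.T@arm.read_force()
    print(n,np.round(p*1000,2),"F",np.round(f,1),round(arm.read_time_s(),2),round(arm.read_grip_width()*1000,2),flush=True)
x,y=-.0024,.0805
L=lambda z,v,fs=None:arm.servo_line(W0+RW@[x,y,z],velocity=v,f_stop=fs)
L(.0650,.01); arm.pause(.1); st("adj")
arm.set_gripper(.04); st("open")
L(.145,.12)
y=0.02; L(.165,.12);arm.pause(.1);st("up")
p=arm.read_tool_pos();o=arm.read_orientation()
im,d=arm.get_image("wrist"); cv2.imwrite("pics/w9.png",im[:,:,::-1]); np.savez("pics/w9.npz",p=p,o=o,d=d)
c=wcal(p,o)
for X in ((0,.03,.055),(0,.08,.09),(-.005,0,.055)): print(X,proj(c,W0+RW@np.array(X)))
E
python3 -c "
import cv2
a=cv2.imread('pics/w9.png');cv2.imwrite('pics/w9c.png',cv2.resize(a[100:250,200:350],None,fx=4,fy=4,interpolation=cv2.INTER_CUBIC)[:600])"
```

```text
adj [-2.05 80.42 65.77] F [-7.4 -2.6  3.2] 20.34 13.17
open [-1.95 80.54 65.35] F [-0.3 -0.8 -0.1] 20.72 39.95
up [ -2.59  20.61 164.54] F [ 0.  -0.   0.3] 22.32 40.36
(0, 0.03, 0.055) [278.85763881 198.2929075 ]
(0, 0.08, 0.09) [279.62983061 139.96241666]
(-0.005, 0, 0.055) [272.84978824 232.37928743]
```

View pics/w9c.png

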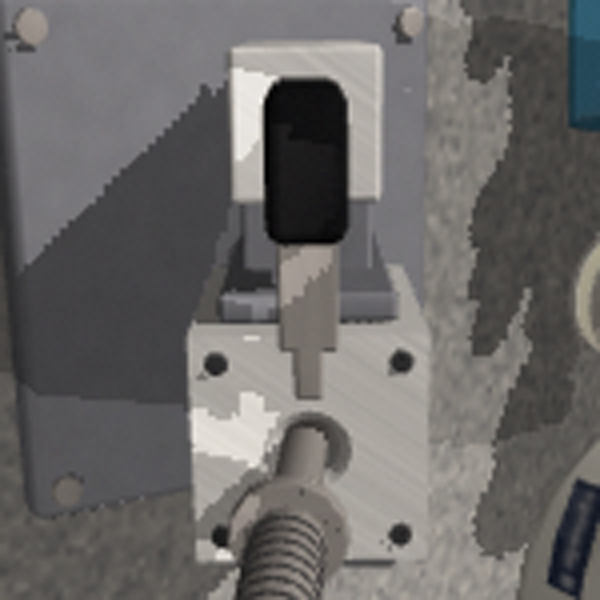

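```bash
python3 - <<'E'
from fit import *
z=np.load("pics/w9.npz");c=wcal(z['p'],z['o']);d=z['d']
def reg(n,u0,u1,v0,v1):
    P=np.array([RW.T@(up(d,c,u,v)-W0)*1000 for u in range(u0,u1+1) for v in range(v0,v1+1)])
    print(n,np.round(np.median(P,0),2),P[:,2].std().round(2),len(P))
f=lambda u:200+u/4
reg("griptop",270,283,126,136)
reg("arm wide",273,281,172,184)
reg("arm tip",275,278,189,196)
reg("mouth near",285,300,195,230)
reg("mouth left",252,262,200,215)
reg("guide top",260,264,120,145);reg("guide r",289,293,120,145)
reg("collar l",262,268,222,226); reg("collar r",283,285,228,234);reg("collar top",268,280,222,225)
reg("rodend",262,276,262,266)
E
```

```text
griptop [-2.11 86.12 94.95] 0.69 154
arm wide [-1.57 47.85 58.44] 39.24 117
arm tip [-1.95 35.75 58.33] 0.63 32
mouth near [14.26  0.54  0.1 ] 19.33 576
mouth left [-21.42   5.54   0.25] 39.68 176
guide top [-15.4   79.31   0.95] 26.73 130
guide r [11.71 79.26  1.07] 37.64 130
collar l [-11.49   8.61  57.63] 0.8 35
collar r [ 4.37  2.47 58.52] 0.6 21
collar top [-4.    9.03 58.02] 0.65 52
rodend [ -7.24  -2.59 107.84] 0.68 75
```

Pointer mid-thickness comes to 54.8–55.0 mm and collar middle to 54.8–55.0 mm, so they are level within about 0.3 mm. I'll take one last overall look and then hand in.

```bash
python3 - <<'E'
from fit import *
arm.move_to(np.array([.40,.15,.33]),q(toolR(Rzw(YAW),1)))
im,d=arm.get_image("scene"); a=im[:,:,::-1]; cv2.imwrite("pics/s10.png",np.ascontiguousarray(a)); cv2.imwrite("pics/s10c.png",cv2.resize(a[130:240,210:330],None,fx=5,fy=5,interpolation=cv2.INTER_CUBIC))
# expected tip & collar in scene crop for agreement
for X in ((0,.03,.055),(-.004,0,.055)): print((proj(S,W0+RW@np.array(X))-[210,130]+.5)*5-.5)
print(arm.read_time_s(),arm.read_force())
E
```

```text
[195.77386041 161.28148625]
[250.45040327 207.37816797]
23.15 [-0.22180236 -0.27880122 -0.44949039]
```

View pics/s10.png

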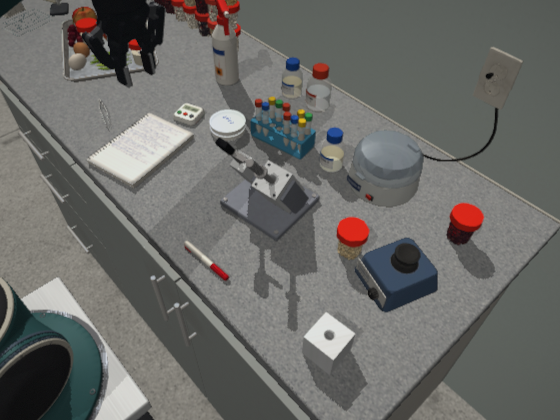

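View pics/s10c.png

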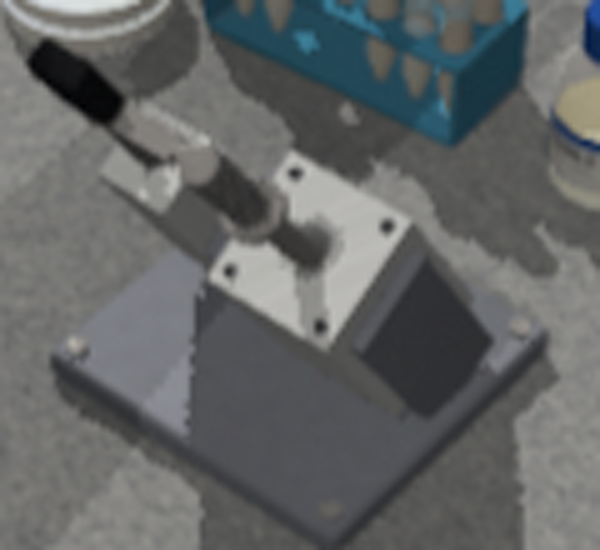

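The scene view shows the rod in the well with its collar at about (255,212) in the crop (predicted (250,207)). The pointer is raised beside it, and the cup, marker and everything else are unmoved.

```bash
python3 -c "
from rig import arm
print(arm.hand_in(),arm.read_time_s())"
```

```text
the job is handed in; nothing more can be done
the job is handed in; nothing more can be done
```

I took the rod from its rest, entered it in the slanted well, pushed it to the hard stop and let go. I then drew the pointer up level with the collar, moved the arm clear and handed in; the clock read 23.2 s just before.

- **Rod depth:** it stopped hard at about 68 mm. Pressing on up to 45 N moved it less than 0.6 mm further. After release the wrist depth camera put the rod end at 107.8 mm above the mouth plane, which also gives about 68 mm.
- **Level:** from the wrist depth image, the pointer tip's mid-thickness is at 54.8–55.0 mm and the collar's middle at 54.8–55.0 mm. They agree within about 0.3 mm. The rod leans a couple of degrees in its loose bore.
- **Disagreements:**
  - The plug's 6 N drag never showed in the force readings between the push steps. I judged bottoming by the sharp rise and the stiff stop.
  - A first depth sample suggested the collar was about 12 mm higher. Closer sampling showed it had landed on the grip, so I discarded it.
- **Bystanders:** the cup, the marker and the other things look unmoved in the last scene picture. The rest block is empty.

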